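Unlock the climate panel and show it to the inspection camera

ROBOT

A 6-joint arm with a two-finger parallel gripper is mounted at the origin on the work surface. World frame = base frame: x ahead of the robot, y to its left, z up, the work surface at z = 0. Lengths are in m, angles in degrees, forces in N, time in s.
With the tool pointing down it reaches from about 0.275 to 0.85 m from the base axis. Payload 5.2 kg.
Tool frame: the origin (TCP) lies at the very end of the fingers, on their centre line; the grasp point (between the pads) lies 19 mm behind it (hold_point_z is the distance from the TCP to the grasp point, in m); z points along the fingers, y is the direction in which the jaws open and shut (so a half turn about z gives the same grasp; the last joint's range is limited). The gripper opens to 85 mm and grips with 20 to 120 N. Pads are 22 mm wide; open, the fingers measure 114 mm over their backs; the gripper's body (76 mm by 85 mm) begins 54 mm behind the grasp point. The pads swing forward as they close: fully open they stand 13 mm farther back than shut.
Start: joints at [-81.864, 14.817, 87.949, -0, 77.235, -11.62], TCP at [0.186, -0.518, 0.231] pointing down, gripper open.
Joint ranges: [-179.93, 179.93], [-52.35, 119.4], [10.71, 147.94], [-69.91, 249.91], [12.55, 155.21], [-178.61, 178.61]. Speed limits (degrees/s): [147.25, 147.25, 180, 180, 180, 180].

INTERFACE

Orientations are given as [roll, pitch, yaw] about the fixed x, y, z axes, in that order (R = Rz(yaw) Ry(pitch) Rx(roll)).
In Python, from plant import observe, get_image, sign_off, hold_point_z gives the robot as it stands. The module is installed in compiled form; this text tells all that it offers.
- The arm moves only by the tool drive_tool, never from a script. Its argument "commands" is a list that holds one entry, the list of rows, each a list of 6 numbers: the shift along the tool's x, y, z in mm, then the turn, a rotation vector about the tool's x, y, z in degrees. In form: [[[x, y, z, wx, wy, wz], ...]]. A call has exactly 8 rows; each row is the pose to reach, as a shift and turn from the pose commanded when the call began, along the tool's axes at that moment; what a row does not reach only later rows make up. A row lasts 1/8 s, in which the tool goes at most 62.5 mm and 10.7 degrees, less where a joint would pass 70% of its speed; a pose out of reach is approached as far as the arm can. A call with a gripper value outside its range is refused whole. "gripper" is the closure, from -1 (fully open) to 1 (shut), set as the call begins (left out, the last holds). The fingers move at their own pace and stop on an object; the grip force is fixed at half the most. Time passes only in rows, so rows that repeat a pose let the fingers close, or fill a call up. It gives the time, the measured TCP pose, the force and the opening at its end, in the units of the state.
- observe(): the state, without advancing time (a new reading comes with each control period).
- get_image(name): name is "scene" or "top" or "wrist"; returns a dict with "image" (420x560x3 uint8, red, green, blue), "fx", "fy", "cx", "cy" (pixels), "extrinsics" (4x4, takes a point from camera to world coordinates); the wrist camera has in their place "mount" (4x4, takes a point from camera to tool coordinates, whose origin is the TCP and whose axes are the flange's). Camera axes: x right, y down, z forward; pixel columns grow to the right and rows downward; lengths in m; the calibration is good to about 2 mm. A picture is of the moment at which its call begins: read the wrist's pose just before it. There is no depth.
- sign_off(): hands the job in, once; it reports no verdict.
The state is a dict: "time_s": time; "joints": joint angles; "qd": joint speeds; "joint_efforts": joint torques, N m; "ee_pos": TCP position; "eef_rot": TCP orientation; "ft_force": force on the tool from outside, world axes, zero at the start; "ft_torque": the same for the moment, N m; "width": opening from 0.0 (shut) to 1.0 (fully open).
Only numpy, scipy, OpenCV 4.12 (cv2) and the standard library are available. Lean on these libraries where they do the work, as an engineer would, in place of code of your own. Each camera call takes 0.05 s, during which the arm holds its last target.

TASK

In the test nest, slide the black transport-lock knob away from the climate control panel until it is fully at its end stop, then take the panel out by the block on its top. Hold it in the air in front of the inspection camera, upright as it stood but leaned back so that its face is square to the lens, with the middle of the face on the camera's line of sight and 200 mm from the lens glass; finish still holding it there, motionless. Leave the lock open, do not touch the camera or its stand, and leave the other things on the bench where they lie.

Things in the scene. Friction and masses are not known exactly. Their poses are not given: they have to be found in the camera images.
- panel: Car climate control panel, 0.2-0.45 kg, loose, upright in the nest, axes parallel to the nest's, face away from the robot. Black front plate 120 wide (y) x 55 high x 8 mm with display, two dials, five keys; grey housing 100 x 50 mm behind; x from -22 to +18 mm. Ears to y = +-80 mm, 20-26 mm up. Origin: centre of underside; +x out of the face, y along its width, z up.
- panel_face (a point): Centre of the panel's face (front plate), at x = 18 mm, z = 27.5 mm in the panel's frame. Axes as the panel.
- panel_back (a point): Centre of the back of the panel's housing, at x = -22 mm, z = 27.5 mm in the panel's frame. Axes as the panel.
- panel_block (a point): Centre of the top of the plain grey grip block on the middle of the panel's top, 87 mm above the panel's underside (99 mm above the bench at the start). The block is 28 mm thick (panel x), 40 mm wide (y) and rises 32 mm above the 55 mm high front plate. Axes as the panel.
- nest: Test nest, fixed on the bench: aluminium plate 100 (x) x 275 mm (y from -90 to +185), 12 mm thick. Origin: on the bench under the pocket's centre; z up, +y from pocket to lock. Pocket floor 12 mm and wall tops 30 mm above the bench; the panel stands in it with 2.5 mm play and comes out straight up.
- lock (a joint): Transport lock, a slide, in m: 0 = locked (a steel tongue covers the panel's ear at the +y end by 16 mm and keeps it from being lifted), 0.045 = end stop, open. Grows as the knob moves along the nest's +y, away from the panel. Starts at 0 to 0.006. Rubs with about 2.5 N and stays where it is left.
- lock_top (a point): Centre of the top of the lock's black knob, 79 mm above the bench. The knob is an upright block 14 mm thick (nest x), 22 mm wide (nest y), 32 mm high, on a steel carriage whose top is 47 mm above the bench; with the lock at 0 it stands 115 mm along +y from the nest's origin. Axes as the nest.
- camera_stand: Stand of the inspection camera, fixed: dark base 100 x 100 x 12 mm and a steel post 18 mm thick. Origin: on the bench straight below the lens glass, 55 mm ahead (-x) of the post and base centre. The camera on the post looks along the stand's -x, towards the robot's side.
- camera_head: Inspection camera fixed on the stand: aluminium case 44 x 44 x 62 mm, white ring 60 mm and black lens tube 34 mm across. Origin: centre of the lens glass, 259 mm above the bench, 55 mm ahead of the post. Looks along its -x, 0.35 rad (20 deg) down; y level, z picture's up. Show the panel with its axes parallel to these, face centre at (-200, 0, 0) mm here, 190 mm above the bench.
- terminal_block: Bystander: black terminal block with five ribs, 36 x 110 x 30 mm, loose. Origin: centre of its underside, y along it.
- screwdriver: Bystander: screwdriver with a black handle, 190 mm long, loose, lying along its x, handle to -x. Origin: on its underside.
- spare_knob: Bystander: round aluminium knob, 40 mm across at the foot, 24 mm high, loose, standing. Origin: centre of its underside.
Not all that is in view belongs to the job. There is more than one size of the panel; the job needs the middle-sized.

How it is judged:
By the outcome, as a careful person would: the job done as asked, in the order asked, and still so for the second after the job is handed in, while the arm keeps its last pose, push and grip.
It also fails if it takes over 45 s, if anything falls off the work surface, if the arm or the gripper's body presses on something with over 40 N, if the wrist force passes 120 N, or if a joint passes its speed limit or range.

## Working session

There is one attempt and no reset: what is moved stays moved. The work goes in short steps, Python scripts to look and compute and a tool call to move; the robot and the scene stay as the last step left them, time stands still between calls to the robot, and variables do not carry over. Pictures are saved under pics/ and viewed, and the job is handed in when it is done.

Besides the shell and the picture viewer there is one more tool, called after "Emit:" as a command line: name --argument value ..., lists and objects as JSON in quotes. drive_tool: Moves the arm, as the interface text tells. Its arguments: {"type":"object","properties":{"commands":{"type":"array"},"gripper":{"type":"number"}},"required":["commands"]}

```bash
mkdir -p pics
cat > h.py <<'E'
import numpy as np, cv2
from scipy.spatial.transform import Rotation as R
from plant import observe, get_image, hold_point_z
def snap(n,f):
    s=observe(); d=get_image(n); cv2.imwrite('pics/'+f,cv2.cvtColor(d['image'],cv2.COLOR_RGB2BGR))
    if 'mount' in d:
        T=np.eye(4);T[:3,:3]=R.from_euler('xyz',s['eef_rot'],degrees=True).as_matrix();T[:3,3]=s['ee_pos'];d['extrinsics']=T@np.array(d['mount'])
    np.savez('pics/'+f+'.npz',**{k:np.array(v) for k,v in d.items()})
    return d
def load(f): return dict(np.load('pics/'+f+'.npz'))
def ray(d,u,v):
    E=np.array(d['extrinsics']); r=E[:3,:3]@np.array([(u-d['cx'])/d['fx'],(v-d['cy'])/d['fy'],1]); return E[:3,3],r/np.linalg.norm(r)
def onz(d,u,v,z):
    o,r=ray(d,u,v); return o+r*(z-o[2])/r[2]
def proj(d,p):
    E=np.linalg.inv(np.array(d['extrinsics'])); q=E[:3,:3]@np.array(p)+E[:3,3]; return np.array([d['fx']*q[0]/q[2]+d['cx'],d['fy']*q[1]/q[2]+d['cy']])
def two(d1,p1,d2,p2):
    o1,r1=ray(d1,*p1);o2,r2=ray(d2,*p2)
    t=np.linalg.lstsq(np.c_[r1,-r2],o2-o1,rcond=None)[0]
    a=o1+t[0]*r1;b=o2+t[1]*r2; return (a+b)/2,np.linalg.norm(a-b)
E
python3 - <<'E'
from h import *
print(observe(),hold_point_z)
for n in ['scene','top','wrist']:
    d=snap(n,n+'0.png'); print(n,d['fx'],d['cx'],d['cy'],np.round(d['extrinsics'],3).tolist())
E
```

```text
{'time_s': 0.0, 'joints': array([-8.18634618e+01,  1.48592222e+01,  8.80115159e+01,  2.97168165e-04,
        7.72350148e+01, -1.16193045e+01]), 'qd': array([-0.03160255, -0.05889595, -0.01551099, -0.12059046,  0.07739303,
       -0.049129  ]), 'joint_efforts': array([-1.77698257e-03, -4.46031260e+01, -2.90585124e+01, -5.33735092e-04,
        1.16850217e-02, -1.14498960e-05]), 'ee_pos': array([ 0.18585641, -0.51708044,  0.23047198]), 'eef_rot': array([-1.79896473e+02, -2.15832211e-02,  1.97557573e+01]), 'ft_force': array([ 0.12646162, -0.02310271, -0.38031352]), 'ft_torque': array([-0.02978203, -0.02212367, -0.00500259]), 'width': 0.999473889127703} 0.0187
scene 451.28120574634397 279.60389675398557 207.23974162012163 [[0.628, 0.593, -0.503, 1.14], [0.778, -0.463, 0.425, -0.503], [0.019, -0.658, -0.753, 1.006], [0.0, 0.0, 0.0, 1.0]]
top 491.5764004005646 282.98857798088227 208.8207507592183 [[0.024, -0.988, 0.151, 0.394], [-0.999, -0.028, -0.023, -0.0], [0.027, -0.15, -0.988, 1.397], [0.0, 0.0, 0.0, 1.0]]
wrist 336.38439594776315 281.5777445549196 205.94595659657816 [[0.339, -0.905, -0.256, 0.251], [-0.941, -0.327, -0.091, -0.494], [-0.002, 0.272, -0.962, 0.373], [0.0, 0.0, 0.0, 1.0]]
```

View pics/scene0.png

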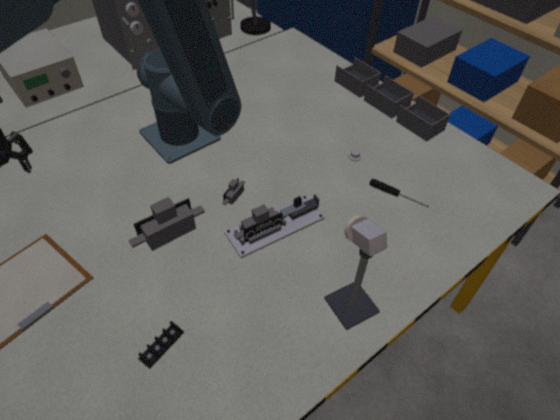

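View pics/top0.png

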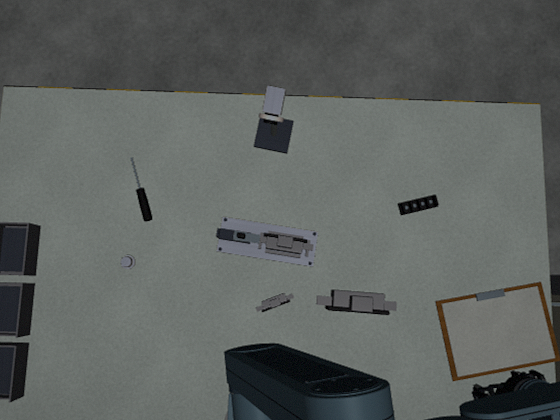

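View pics/wrist0.png

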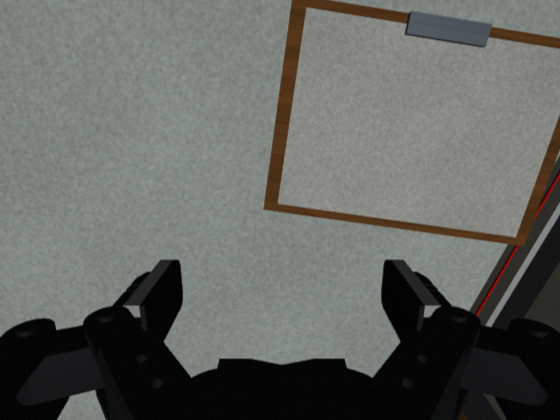

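Candidates in the top view are the large panel loose on the bench (357,301), the small panel loose on the bench (275,300), and the panel in the nest (286,243) with the black lock knob at about (240,236). I choose the one in the nest, and check it in a close crop.

Run:
```python
import cv2,numpy as np
def g(f,x0,y0,x1,y1,k,o):
    i=cv2.imread('pics/'+f)[y0:y1,x0:x1]; i=cv2.resize(i,None,fx=k,fy=k,interpolation=cv2.INTER_CUBIC)
    i=(255*(i/255.)**0.6).astype('uint8'); cv2.imwrite('pics/'+o,i)
g('top0.png',205,205,335,275,6,'c1.png')
g('scene0.png',215,180,335,260,6,'c2.png')
```

```text
(no output)
```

View pics/c1.png

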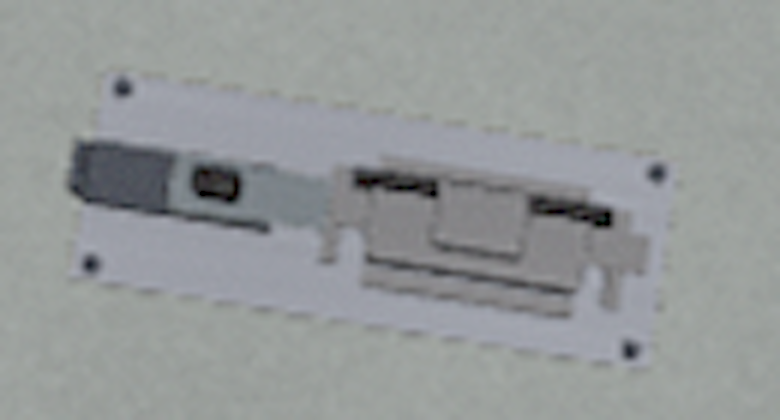

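View pics/c2.png

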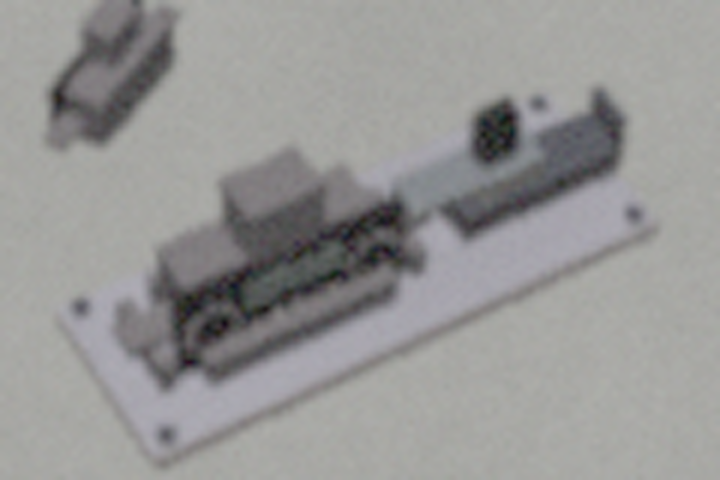

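The crops show the panel standing in the nest with its block top centred near (480,218) in the top crop. The black knob is at (216,183) on the steel carriage, and the tongue lies over the left ear. Next I measure the poses of the nest, block, knob and stand.

Run:
```python
from h import *
d=load('top0.png')
c=lambda x,y:(205+x/6-.5+.08,205+y/6-.5+.08)
P=[onz(d,*c(*p),.012)[:2] for p in [(108,72),(672,155),(645,368),(75,283)]]
TL,TR,BR,BL=P; print(np.round(P,4).tolist())
print('sizes',[np.linalg.norm(a-b) for a,b in [(TL,TR),(BL,BR),(TL,BL),(TR,BR)]])
yv=(TL+BL-TR-BR)/2; yaw=np.degrees(np.arctan2(-yv[0],yv[1]));print('nest yaw',yaw)
xv=(TL+TR-BL-BR)/2; print('x',np.degrees(np.arctan2(xv[1],xv[0])))
ctr=sum(P)/4; a=np.radians(yaw); Y=np.array([-np.sin(a),np.cos(a)]);X=np.array([np.cos(a),np.sin(a)])
O=ctr-Y*.0475; print('nest O',O)
for n,p,z in [('block',(480,218),.099),('knob',(216,180),.079)]:
    q=onz(d,*c(*p),z)[:2]; print(n,q,'in nest',(q-O)@X,(q-O)@Y)
for n,q in [('block',O),('knob0',O+.115*Y)]: print(n,proj(d,[*q,.099 if n=='block' else .079]))
B=[c for c in [(260,114),(294,122),(289,153),(254,147)]]
for f,pts in [('top0.png',[(264,116),(294,122),(289,153),(254,147)]),('scene0.png',[(325,298),(362,284),(379,310),(345,327)])]:
    dd=load(f); Q=[onz(dd,*p,.012) for p in pts]; print(f,np.round(Q,3)[:,:2].tolist())
import cv2
def g(f,x0,y0,x1,y1,k,o):
    i=cv2.imread('pics/'+f)[y0:y1,x0:x1]; i=cv2.resize(i,None,fx=k,fy=k,interpolation=cv2.INTER_CUBIC)
    i=(255*(i/255.)**0.6).astype('uint8'); cv2.imwrite('pics/'+o,i)
g('top0.png',235,75,315,165,6,'c3.png')
g('scene0.png',310,200,410,340,4,'c4.png')
```

```text
[[0.5787, 0.1384], [0.5464, -0.129], [0.446, -0.1177], [0.4789, 0.1496]]
sizes [np.float64(0.26934984714670496), np.float64(0.26929426474764157), np.float64(0.10042379436778057), np.float64(0.1010246569009836)]
nest yaw -6.941019834620386
x -6.396883082153757
nest O [ 0.50675447 -0.03682425]
block [ 0.5066853  -0.03649489] in nest -0.00010846745726577993 0.0003185867771530671
knob [0.52234978 0.08148012] in nest 0.0011842155751307993 0.11932198009109493
block [284.70504278 240.89048401]
knob0 [242.10372585 235.25091286]
top0.png [[0.879, 0.03], [0.864, -0.058], [0.77, -0.046], [0.785, 0.056]]
scene0.png [[0.779, -0.041], [0.808, 0.061], [0.886, 0.04], [0.866, -0.057]]
```

View pics/c3.png

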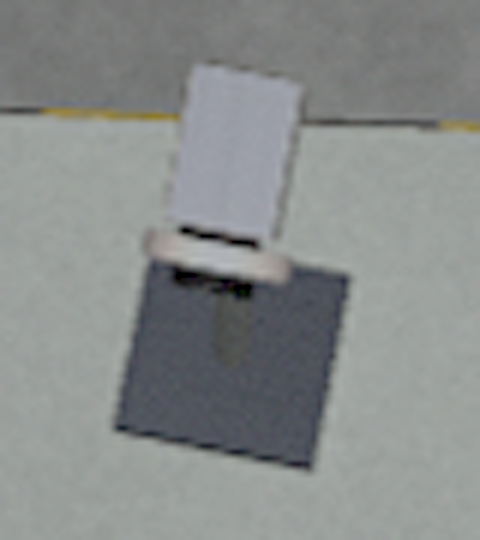

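View pics/c4.png

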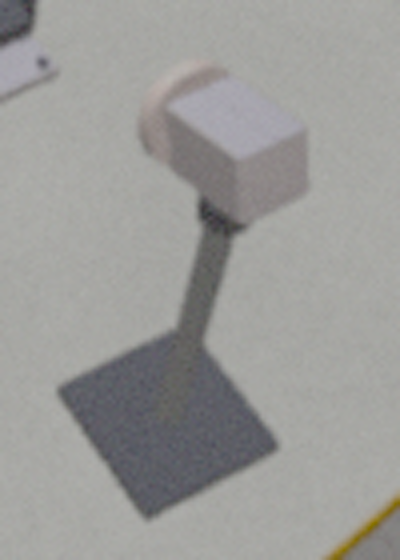

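Run:
```python
from h import *
t=load('top0.png');s=load('scene0.png')
ct=lambda x,y:(235+x/6-.42,75+y/6-.42)
cs=lambda x,y:(310+x/4-.38,200+y/4-.38)
BL,BR,TR=[onz(t,*ct(*p),.012)[:2] for p in [(115,431),(312,471),(351,275)]]
print('top',np.linalg.norm(BL-BR),np.linalg.norm(BR-TR),'ctr',(BL+TR)/2,'yaw',np.degrees(np.arctan2(*( -(BL-BR)*[1,-1]))),np.degrees(np.arctan2(*(TR-BR)[::-1])))
L,Bt,Rt=[onz(s,*cs(*p),.012)[:2] for p in [(57,391),(150,521),(278,447)]]
print('scene',np.linalg.norm(L-Bt),np.linalg.norm(Bt-Rt),'ctr',(L+Rt)/2,'yaw',np.degrees(np.arctan2(*(Bt-L)[::-1])),np.degrees(np.arctan2(*(-(Rt-Bt)*[1,-1]))),L,Bt,Rt)
o=observe();print(o['time_s'])
```

```text
top 0.09721500791813675 0.1005580862440407 ctr [8.27517508e-01 7.10147878e-04] yaw -10.03668809721078 -9.625148639850648
scene 0.09987534948346133 0.09689920210689923 ctr [ 0.83224741 -0.00220474] yaw -9.14025076342169 -8.309777875837483 [ 0.77594164 -0.04221299] [ 0.87454882 -0.05807836] [0.88855319 0.03780351]
0.15
```

```bash
cat >> h.py <<'E'
def delta(p,rpy,cur=None):
    s=observe(); p0=np.array(s['ee_pos']) if cur is None else np.array(cur[0]); e=s['eef_rot'] if cur is None else cur[1]
    R0=R.from_euler('xyz',e,degrees=True); R1=R.from_euler('xyz',rpy,degrees=True) if not isinstance(rpy,R) else rpy
    print('shift mm',np.round(R0.inv().apply(np.array(p)-p0)*1000,1),'rotvec',np.round((R0.inv()*R1).as_rotvec(degrees=True),2))
E
python3 - <<'E'
from h import *
delta([.518,.052,.27],[180,0,83])
E
```

```text
shift mm [ 505.  -423.5  -38.6] rotvec [-6.000e-02 -6.000e-02 -6.324e+01]
```

Emit:
drive_tool --commands '[[[10,-8,-10,0,0,-1.5],[35,-29,-25,0,0,-4.5],[65,-55,-38,0,0,-8],[98,-82,-38,0,0,-12],[131,-110,-38,0,0,-16],[164,-138,-38,0,0,-20.5],[197,-165,-38,0,0,-25],[225,-189,-38,0,0,-28]]]' --gripper 1

```text
time_s: 1.15
ee_pos: [0.3345, -0.2616, 0.2701]
eef_rot: [179.9, -0.0, 48.0]
ft_force: [-0.3, 0.4, 0.3]
width: -0.003
```

Run:
```python
from h import *
delta([.518,.052,.27],[180,0,83])
```

```text
shift mm [ 3.558e+02 -7.360e+01  1.000e-01] rotvec [ 6.000e-02  1.000e-02 -3.503e+01]
```

Emit:
drive_tool --commands '[[[40,-8,0,0,0,-4],[90,-18,0,0,0,-9],[145,-30,0,0,0,-14.5],[200,-41,0,0,0,-20],[255,-53,0,0,0,-25],[300,-62,0,0,0,-29.5],[335,-69,0,0,0,-33],[356,-74,0,0,0,-35]]]'

```text
time_s: 2.15
ee_pos: [0.5185, 0.0521, 0.2699]
eef_rot: [180.0, -0.0, 83.0]
ft_force: [0.6, 0.3, -0.5]
width: -0.0
```

Run:
```python
from h import *
snap('wrist','w1.png');snap('wrist','w1.png'); s=observe();print(s['ee_pos'],s['eef_rot'],s['qd'],s['joints'])
```

```text
[0.51854607 0.05202647 0.26976464] [ 1.79976616e+02 -4.77940792e-02  8.30070213e+01] [-2.34061639 -0.89874384  1.34805774 -1.43179808  0.14203286 -0.0987955 ] [-6.57890323e+00  1.04505176e+01  8.81579098e+01  4.81694786e-02
  8.13678464e+01  4.06865293e-01]
```

View pics/w1.png

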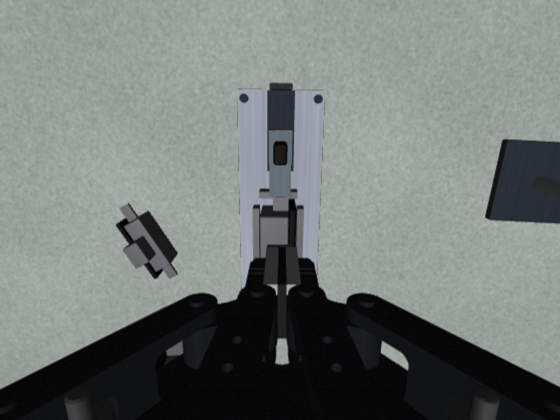

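The wrist view shows the plate between x = 239 and 323, its end at y = 90, the black knob top near (281,153) and the stand base at the right edge. I refine the poses with masks.

Run:
```python
from h import *
i=cv2.imread('pics/w1.png'); k=cv2.resize(i[80:270,225:340],None,fx=5,fy=3.1*5/3.1,interpolation=cv2.INTER_CUBIC)
k=cv2.resize(i[80:200,225:340],None,fx=5,fy=5,interpolation=cv2.INTER_CUBIC)
cv2.imwrite('pics/c5.png',(255*(k/255.)**.6).astype('uint8'))
b=i.astype(int)
m=((b[:,:,0]-b[:,:,1]>8)&(b[:,:,0]>110)).astype('uint8')
for r in [110,130,150,170,190,215,230]:
    x=np.where(m[r,200:360])[0]+200; print(r,x.min(),x.max())
d=load('w1.png')
L=[];Rr=[]
for r in range(105,232):
    x=np.where(m[r,200:360])[0]+200
    L.append(onz(d,x.min()-.5,r,.012)[:2]);Rr.append(onz(d,x.max()+.5,r,.012)[:2])
L=np.array(L);Rr=np.array(Rr)
for A in (L,Rr):
    v=cv2.fitLine(A.astype('float32'),cv2.DIST_HUBER,0,.01,.01).ravel(); 
    if v[1]<0: v[:2]*=-1
    print('yaw',np.degrees(np.arctan2(-v[0],v[1])),v)
print('width',np.abs((Rr-L)).mean(0))
for p in [(239,90),(323,90)]: print(onz(d,*p,.012))
print('knob',onz(d,281,153,.079))
```

```text
110 239 322
130 239 321
150 239 321
170 240 320
190 240 319
215 241 318
230 241 317
yaw -7.559049 [0.13154791 0.9913098  0.46996358 0.06189742]
yaw -7.492497 [0.13039635 0.99146193 0.5664568  0.05036243]
width [0.09649323 0.01153499]
[0.48325023 0.15080993 0.012     ]
[0.5773225  0.13959615 0.012     ]
knob [0.52282411 0.08286931 0.079     ]
```

View pics/c5.png

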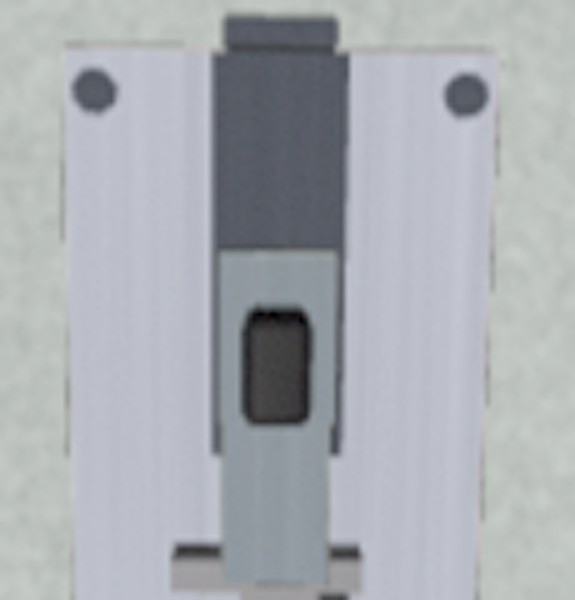

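Run:
```python
from h import *
delta([.5171,.0448,.056],[180,0,82.5])
```

```text
shift mm [ -7.5  -0.6 213.8] rotvec [ 0.02 -0.05  0.51]
```

Emit:
drive_tool --commands '[[[-2,0,15,0,0,0.2],[-5,0,50,0,0,0.5],[-7.5,-0.5,90,0,0,0.5],[-7.5,-0.5,130,0,0,0.5],[-7.5,-0.5,165,0,0,0.5],[-7.5,-0.5,192,0,0,0.5],[-7.5,-0.5,208,0,0,0.5],[-7.5,-0.5,214,0,0,0.5]]]'

```text
time_s: 3.25
ee_pos: [0.5161, 0.0417, 0.0545]
eef_rot: [-179.9, 0.0, 82.2]
ft_force: [0.4, -0.1, -0.6]
width: 0.0
```

Run:
```python
from h import *
s=snap('wrist','w2.png'); snap('scene','s2.png'); i=cv2.imread('pics/s2.png')[150:270,205:345]; cv2.imwrite('pics/s2c.png',(255*(cv2.resize(i,None,fx=5,fy=5,interpolation=cv2.INTER_CUBIC)/255.)**.6).astype('uint8'))
s=observe();print(s['ee_pos'],s['eef_rot'],s['ft_force'])
```

```text
[0.5167949  0.04189069 0.05524805] [-1.79985972e+02  4.17903126e-03  8.22263389e+01] [-0.13259812  0.76610197  0.36956042]
```

View pics/w2.png

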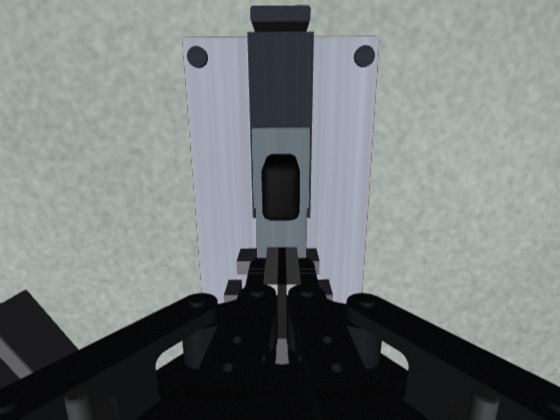

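View pics/s2c.png

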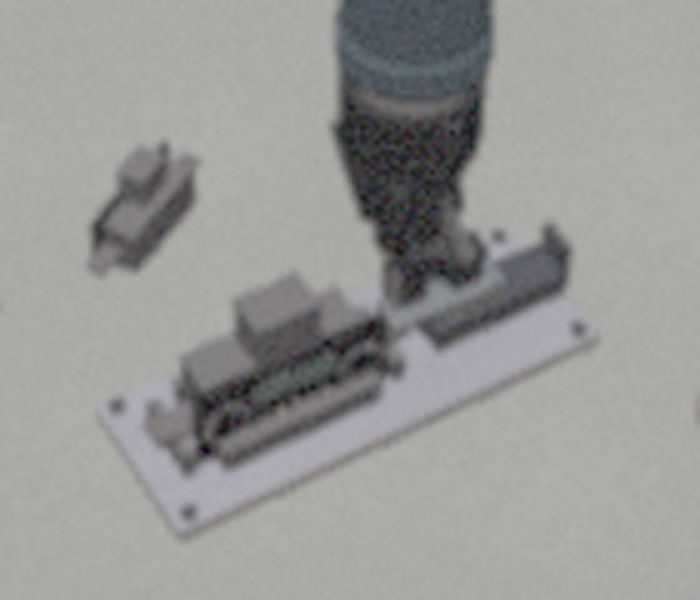

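Fingers are just in front of the knob and in line with it, with no contact yet. Now pushing.

Emit:
drive_tool --commands '[[[5,0,0,0,0,0.3],[11,0,0,0,0,0.3],[17,0,0,0,0,0.3],[23,0,0,0,0,0.3],[29,0,0,0,0,0.3],[35,0,0,0,0,0.3],[41,0,0,0,0,0.3],[46,0,0,0,0,0.3]]]'

```text
time_s: 4.35
ee_pos: [0.5233, 0.0881, 0.0553]
eef_rot: [180.0, 0.0, 82.0]
ft_force: [0.6, -2.9, 2.0]
width: 0.001
```

Emit:
drive_tool --commands '[[[3,0,0,0,0,0],[5,0,0,0,0,0],[7,0,0,0,0,0],[9,0,0,0,0,0],[10,0,0,0,0,0],[11,0,0,0,0,0],[12,0,0,0,0,0],[12,0,0,0,0,0]]]'

```text
time_s: 5.35
ee_pos: [0.5247, 0.0995, 0.0553]
eef_rot: [-180.0, 0.0, 82.0]
ft_force: [0.5, -3.0, 1.9]
width: -0.007
```

Run:
```python
from h import *
snap('wrist','w3.png'); s=observe();print(s['ee_pos'],s['eef_rot'],s['ft_force'],s['ft_torque'])
```

```text
[0.52473738 0.09955183 0.05530042] [-1.79994724e+02  1.29987045e-02  8.19604984e+01] [ 0.03600614 -3.56992666  2.10380579] [-0.5964594  -0.02326752  0.05610563]
```

View pics/w3.png

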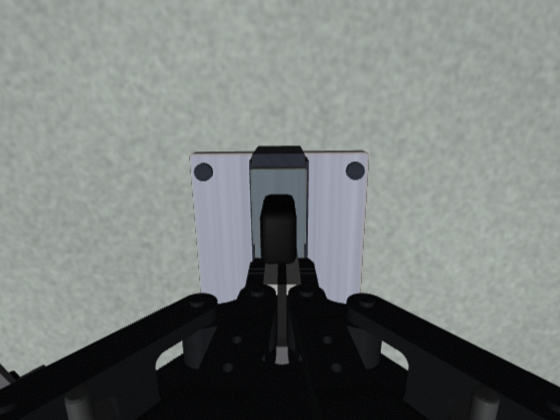

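The carriage is nearly at the end block (300,160), but the force is still only rubbing (3 N). I push on in small steps.

Emit:
drive_tool --commands '[[[0.5,0,0,0,0,0],[1,0,0,0,0,0],[1.5,0,0,0,0,0],[2,0,0,0,0,0],[2.5,0,0,0,0,0],[3,0,0,0,0,0],[3,0,0,0,0,0],[3,0,0,0,0,0]]]'

```text
time_s: 6.4
ee_pos: [0.5248, 0.0997, 0.0553]
eef_rot: [-180.0, 0.3, 82.0]
ft_force: [-2.6, -15.4, 3.9]
width: -0.003
```

At the end stop: no further motion and the force rose to 15 N. Backing off and up.

Emit:
drive_tool --commands '[[[-8,0,0,0,0,0],[-18,0,0,0,0,0],[-28,0,-15,0,0,0.3],[-42,0,-45,0,0,0.5],[-62,0,-85,0,0,0.5],[-82,0,-125,0,0,0.5],[-95,0,-155,0,0,0.5],[-100,0,-165,0,0,0.5]]]'

```text
time_s: 7.4
ee_pos: [0.5121, 0.0027, 0.2232]
eef_rot: [179.7, 0.0, 81.4]
ft_force: [0.4, 1.1, -0.4]
width: -0.003
```

Run:
```python
from h import *
snap('wrist','w4.png'); s=observe();print(s['ee_pos'],s['eef_rot'],s['ft_force'],s['ft_torque'])
snap('top','t4.png')
i=cv2.imread('pics/w4.png'); k=cv2.resize(i,(780,585),interpolation=cv2.INTER_CUBIC)
cv2.imwrite('pics/w4b.png',(255*(k/255.)**.6).astype('uint8'))
```

```text
[0.51211505 0.00258988 0.22308219] [1.79746739e+02 1.48397702e-02 8.14015335e+01] [ 0.79835781 -1.00575862 -0.1071527 ] [-0.01627639  0.00250478 -0.03809571]
```

View pics/w4b.png

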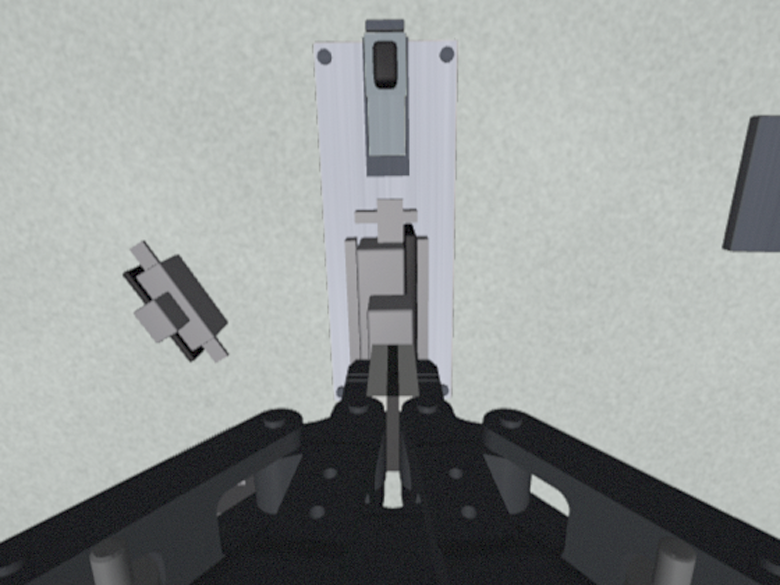

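Run:
```python
from h import *
d=load('w4.png'); O=np.array([.5063,-.0375]);a=np.radians(-7.5);X=np.array([np.cos(a),np.sin(a)]);Y=np.array([-np.sin(a),np.cos(a)])
f=780/560
L=lambda u,v,z:(lambda q:np.round([(q-O)@X*1000,(q-O)@Y*1000],1))(onz(d,u/f,v/f,z)[:2])
print('knob',L(385,66,.079))
print('block +y edge corners',L(370,310,.099),L(412,309,.099))
print('plate corners',L(313,43,.012),L(459,40,.012),'bottom',L(333,398,.012),L(452,396,.012))
print('ear end',L(378,199,.038),L(403,199,.038))
# plate line fit
i=cv2.imread('pics/w4.png').astype(int)
m=((i[:,:,0]-i[:,:,1]>8)&(i[:,:,0]>110))
A=[];B=[]
for r in range(40,240):
    x=np.where(m[r,200:360])[0]+200; A.append(onz(d,x.min()-.5,r,.012)[:2]);B.append(onz(d,x.max()+.5,r,.012)[:2])
for q in (A,B):
    v=cv2.fitLine(np.array(q,'float32'),cv2.DIST_HUBER,0,.01,.01).ravel(); print('yaw',np.degrees(np.arctan(-v[0]/v[1])),'x',(v[2:]-O)@X)
```

```text
knob [ -0.4 157.5]
block +y edge corners [-12.2  20.1] [13.  20.3]
plate corners [-49.6 183.9] [ 50.2 184.1] bottom [-50.1 -86.4] [ 49.9 -86.6]
ear end [-7.3 80.3] [10.  79.9]
yaw -7.480933 x -0.04914038744854782
yaw -7.4492607 x 0.04807499724018063
```

Nest pose holds (plate edges at ±49 mm, yaw −7.5°), block's +y edge at 20 mm as it should be, and the ear is uncovered. Opening and going down over the block.

Run:
```python
from h import *
delta([.5067,-.0376,.14],[180,0,82.5]); delta([.5067,-.0376,.070],[180,0,82.5])
```

```text
shift mm [-41.1   1.   81.5] rotvec [ 0.14 -0.   -1.09]
shift mm [-41.1   0.9 151.5] rotvec [ 0.14 -0.   -1.09]
```

Emit:
drive_tool --commands '[[[-5,0,5,0,0,-0.2],[-15,0.3,15,0,0,-0.5],[-27,0.6,35,0.1,0,-0.9],[-36,0.8,55,0.1,0,-1.1],[-41,1,72,0.1,0,-1.1],[-41,1,82,0.1,0,-1.1],[-41,1,82,0.1,0,-1.1],[-41,1,82,0.1,0,-1.1]]]' --gripper -1

```text
time_s: 8.5
ee_pos: [0.5064, -0.0369, 0.1386]
eef_rot: [-179.9, -0.0, 82.6]
ft_force: [0.9, -0.1, 0.2]
width: 1.0
```

Run:
```python
from h import *
snap('wrist','w5.png'); delta([.5067,-.0376,.070],[180,0,82.5]);print(observe()['width'])
```

```text
shift mm [-0.6  0.3 68.8] rotvec [-0.04  0.01  0.08]
0.9998297843192202
```

View pics/w5.png

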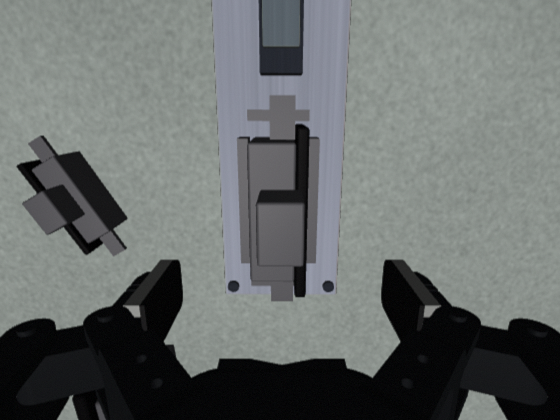

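Run:
```python
from h import *
d=load('w5.png'); O=np.array([.5063,-.0375]);a=np.radians(-7.5);X=np.array([np.cos(a),np.sin(a)]);Y=np.array([-np.sin(a),np.cos(a)])
for p in [(258,204),(304,204),(258,266),(304,266)]:
    q=onz(d,*p,.099)[:2];print(np.round([(q-O)@X*1000,(q-O)@Y*1000],1))
```

```text
[-13.   19.3]
[12.9 19.4]
[-13.6 -18.8]
[ 13.7 -18.7]
```

Emit:
drive_tool --commands '[[[0,0,10,0,0,0],[-0.5,0.3,25,0,0,0],[-0.5,0.3,40,0,0,0],[-0.5,0.3,52,0,0,0],[-0.5,0.3,62,0,0,0],[-0.5,0.3,68,0,0,0],[-0.5,0.3,69,0,0,0],[-0.5,0.3,69,0,0,0]]]'

```text
time_s: 9.55
ee_pos: [0.5065, -0.0377, 0.0696]
eef_rot: [-179.9, 0.0, 82.6]
ft_force: [0.0, -0.0, -0.1]
width: 0.998
```

Emit:
drive_tool --commands '[[[0,0,0,0,0,0],[0,0,0,0,0,0],[0,0,0,0,0,0],[0,0,0,0,0,0],[0,0,0,0,0,0],[0,0,0,0,0,0],[0,0,0,0,0,0],[0,0,0,0,0,0]]]' --gripper 1

```text
time_s: 10.55
ee_pos: [0.5062, -0.0376, 0.0696]
eef_rot: [-179.9, 0.0, 82.6]
ft_force: [-2.1, 0.2, 5.2]
width: 0.318
```

Emit:
drive_tool --commands '[[[0,0,-1,0,0,0],[0,0,-3,0,0,0],[0,0,-7,0,0,0],[0,0,-12,0,0,0],[0,0,-18,0,0,0],[0,0,-25,0,0,0],[0,0,-30,0,0,0],[0,0,-30,0,0,0]]]'

```text
time_s: 11.55
ee_pos: [0.5067, -0.0377, 0.0999]
eef_rot: [-180.0, 0.0, 82.6]
ft_force: [0.6, -0.6, -3.9]
width: 0.315
```

Run:
```python
from h import *
snap('wrist','w6.png'); s=observe(); print(s['ee_pos'],s['eef_rot'],s['ft_force'],s['width'],s['joints'])
snap('scene','s6.png')
i=cv2.imread('pics/s6.png')[120:280,190:400]; cv2.imwrite('pics/s6c.png',(255*(cv2.resize(i,None,fx=3.6,fy=3.6,interpolation=cv2.INTER_CUBIC)/255.)**.6).astype('uint8'))
```

```text
[ 0.50639428 -0.03762921  0.09957355] [-1.79931398e+02  4.84185490e-03  8.25566945e+01] [ 0.52847321  1.06457289 -3.95085522] 0.31627745248547073 [-1.68416577e+01  1.80963746e+01  1.03755486e+02 -1.87985756e-02
  5.82150309e+01 -9.38843813e+00]
```

View pics/w6.png

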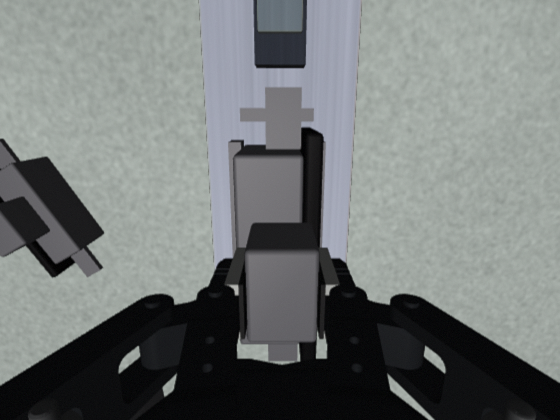

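View pics/s6c.png

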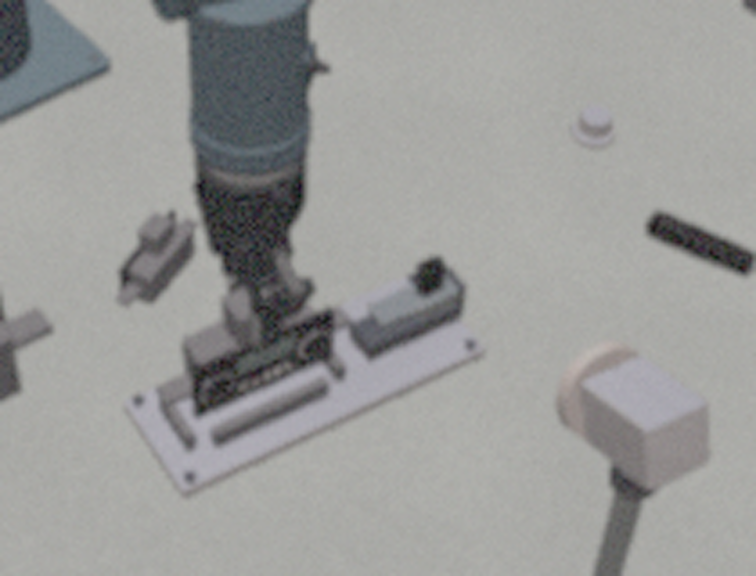

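Panel lifted free (−4 N, width 0.316 ≈ 27 mm), lock still open. Going up and towards the presentation area.

Run:
```python
from h import *
delta([.545,.04,.215],[180,0,80.5])
```

```text
shift mm [  81.9   28.2 -115.7] rotvec [-0.1   0.    2.06]
```

Emit:
drive_tool --commands '[[[0,0,-10,0,0,0],[0,0,-30,0,0,0.3],[5,2,-55,0,0,0.8],[20,7,-80,0,0,1.2],[40,14,-100,0,0,1.6],[60,21,-112,0,0,2],[75,26,-116,0,0,2],[82,28,-116,0,0,2]]]'

```text
time_s: 12.65
ee_pos: [0.545, 0.0408, 0.2152]
eef_rot: [-179.9, 0.0, 80.6]
ft_force: [-0.0, -0.0, -4.5]
width: 0.316
```

Run:
```python
from h import *
get_image('top');snap('wrist','w7.png'); s=observe(); print(s['ee_pos'],s['eef_rot'],s['ft_force'],s['width'],s['joints'])
```

```text
[0.54449781 0.04057203 0.2145084 ] [-1.79814580e+02  8.99291180e-03  8.06117907e+01] [ 0.61828033  0.08109482 -3.93299029] 0.3150061363766673 [-7.44503513e+00  1.52012644e+01  8.98444022e+01 -2.79386184e-03
  7.51399519e+01  1.94390964e+00]
```

View pics/w7.png

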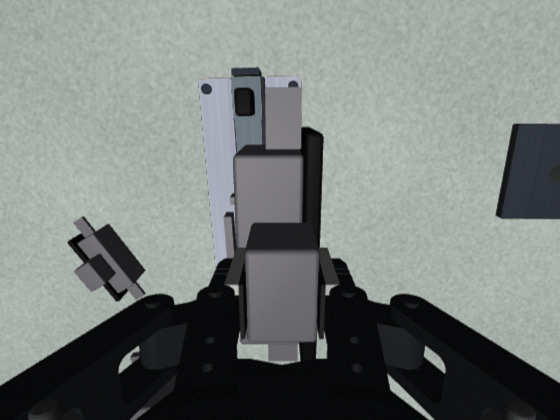

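```bash
cat >> h.py <<'E'
M=R.from_matrix(np.array([[0,1,0],[1,0,0],[0,0,-1.]]).T)  # cols: tool axes in panel frame (x->y,y->x,z->-z)
def goal(G,yaw,tcp=(0,0,.0576),pitch=-20.05):
    Rp=R.from_euler('z',yaw,degrees=True)*R.from_euler('y',pitch,degrees=True)
    F=np.array(G)+Rp.apply([-.2,0,0]); p=F+Rp.apply(np.array(tcp)-[.018,0,.0275]); return p,Rp*M,F
E
python3 - <<'E'
from h import *
p,Rt,F=goal([.776,.008,.259],-9.5)
print(p,F,Rt.as_euler('xyz',degrees=True)); delta(p,Rt)
E
```

```text
[0.56384274 0.04350295 0.21253662] [0.59069789 0.03900894 0.19043199] [ 1.59950000e+02 -1.27222187e-14  8.05000000e+01]
shift mm [ 6.  18.6  1.9] rotvec [-2.024e+01 -1.000e-02  1.100e-01]
```

Emit:
drive_tool --commands '[[[0,1,0,-1,0,0],[1,4,0,-4,0,0],[2,7,0.5,-8,0,0],[3,11,1,-12,0,0],[4,14,1.5,-15.5,0,0],[5,17,2,-18.5,0,0],[6,18.5,2,-20,0,0],[6,18.5,2,-20.2,0,0.1]]]'

```text
time_s: 13.75
ee_pos: [0.5634, 0.0427, 0.2129]
eef_rot: [159.9, -0.0, 80.4]
ft_force: [-0.3, 0.2, -3.5]
width: 0.312
```

Run:
```python
from h import *
for n in ['top','scene','wrist']: snap(n,n[0]+'8.png')
s=observe(); print(s['ee_pos'],s['eef_rot'],s['ft_force'],s['width'])
i=cv2.imread('pics/s8.png')[120:340,200:420]; cv2.imwrite('pics/s8c.png',(255*(cv2.resize(i,None,fx=2.7,fy=2.7,interpolation=cv2.INTER_CUBIC)/255.)**.6).astype('uint8'))
```

```text
[0.56424697 0.04272753 0.21333857] [ 1.59915385e+02 -9.34725876e-03  8.04438271e+01] [-0.81985866  0.48812866 -3.63633501] 0.3156784215013471
```

View pics/w8.png

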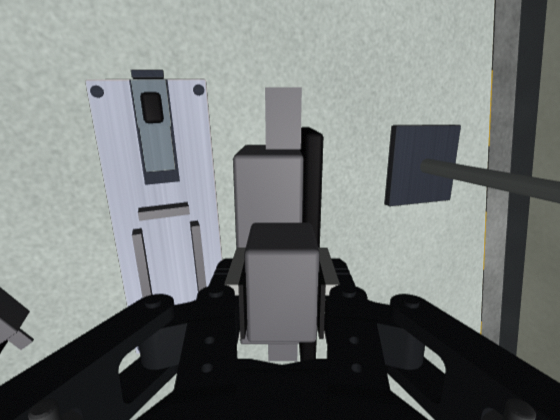

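View pics/s8c.png

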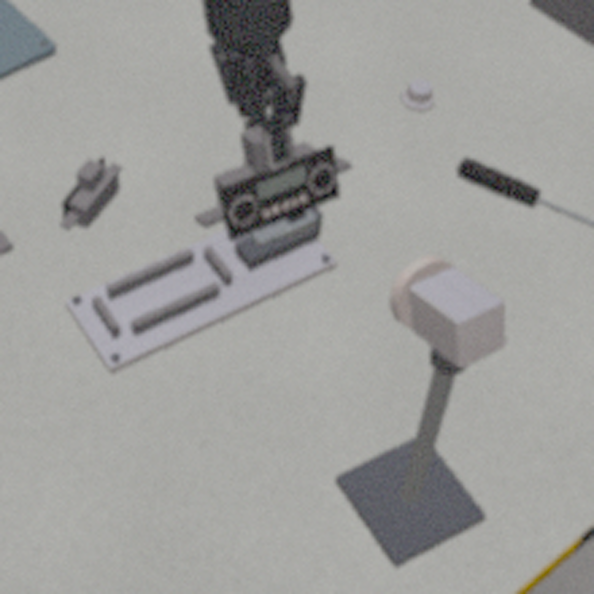

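View pics/t8.png

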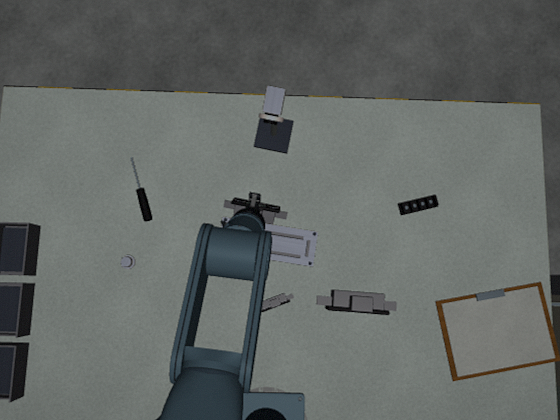

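The panel hangs in front of the camera. The wrist view now shows the whole stand base (386–460, 125–205) with the post leaving it to the right. Refining the stand pose from it and the top/scene views.

Run:
```python
from h import *
def g(f,x0,y0,x1,y1,k,o):
    i=cv2.imread('pics/'+f)[y0:y1,x0:x1]; i=cv2.resize(i,None,fx=k,fy=k,interpolation=cv2.INTER_CUBIC)
    i=(255*(i/255.)**0.5).astype('uint8'); cv2.imwrite('pics/'+o,i)
g('w8.png',375,115,475,215,6,'c8.png')
g('s8.png',335,205,405,335,4.5,'c9.png')
```

View pics/c8.png

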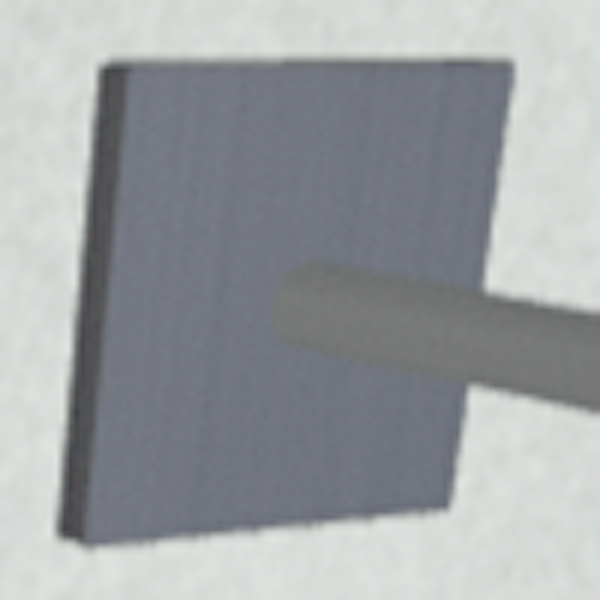

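View pics/c9.png

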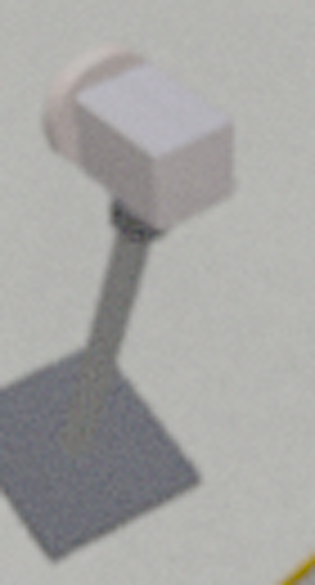

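Run:
```python
from h import *
d=load('w8.png'); c=lambda x,y:(375+x/6-.42,115+y/6-.42)
NL,FL,FR,NR=[onz(d,*c(*p),.012)[:2] for p in [(127,64),(514,62),(447,510),(87,546)]]
n=np.linalg.norm
print('sizes',n(NL-FL),n(FL-FR),n(FR-NR),n(NR-NL))
ang=lambda v:np.degrees(np.arctan2(v[1],v[0]))
print('yaws',ang(FL-NL),ang(FR-NR),ang(NL-NR)-90,ang(FL-FR)-90)
C=(NL+FL+FR+NR)/4; print('ctr',C)
# bias: nest corner screws/corners in same view
O=np.array([.5063,-.0375]);a=np.radians(-7.47);X=np.array([np.cos(a),np.sin(a)]);Y=np.array([-np.sin(a),np.cos(a)])
for p in [(86,80),(206,79)]:
    q=onz(d,*p,.012)[:2]; print('nest end corner in nest mm',(q-O)@X*1000,(q-O)@Y*1000)
t=load('t8.png')
for nm,q in [('nest',[*O,.012])]+[('base',[*x,.012]) for x in (NL,FL,FR,NR)]: print(nm,'top px',proj(t,q))
s=load('s8.png')
for x in (NL,FL,FR,NR): print('scene px',proj(s,[*x,.012]))
```

```text
sizes 0.09938446800202065 0.09812699703311384 0.0973542714869176 0.09808391530113249
yaws -10.031573707211097 -10.066119959971907 -8.997829802008894 -10.183770096426187
ctr [0.8272468  0.00226646]
nest end corner in nest mm -48.93547516854235 184.38152068290358
nest end corner in nest mm 49.74187714170933 184.59793639970928
nest top px [284.01322907 243.70415384]
base top px [252.95195424 146.36600639]
base top px [259.96484718 114.20177488]
base top px [292.74340788 120.93261814]
base top px [286.19472501 152.50839991]
scene px [355.57506985 278.64805748]
scene px [379.01661973 309.20285453]
scene px [345.93239934 326.71648293]
scene px [323.93055217 295.03225452]
```

Run:
```python
from h import *
t=load('top0.png');s=load('scene0.png')
C=np.array([.828,.0012])
for yaw in (-9.,-9.8):
    u=np.array([np.cos(np.radians(yaw)),np.sin(np.radians(yaw))]); G=np.array([*(C-.055*u),.259])
    Rh=R.from_euler('z',yaw,degrees=True)*R.from_euler('y',-20.05,degrees=True)
    print(yaw,G)
    for nm,q in [('lens',(0,0,0)),('tube L',(0,.017,0)),('tube R',(0,-.017,0)),('tube top',(0,0,.017)),('20mm back L30',(.02,.03,0)),('R30',(.02,-.03,0)),('top of ring',(.02,0,.03)),('axis+100',(.1,0,0))]:
        P=G+Rh.apply(q); a=proj(t,P);b=proj(s,P)
        print(nm,'c3',np.round([(a[0]-235+.42)*6,(a[1]-75+.42)*6]),'c4',np.round([(b[0]-310+.38)*4,(b[1]-200+.38)*4]))
```

```text
-9.0 [0.77367714 0.0098039  0.259     ]
lens c3 [212. 295.] c4 [169. 100.]
tube L c3 [170. 288.] c4 [194.  88.]
tube R c3 [254. 303.] c4 [143. 112.]
tube top c3 [209. 296.] c4 [167.  73.]
20mm back L30 c3 [147. 232.] c4 [237.  94.]
R30 c3 [295. 259.] c4 [145. 138.]
top of ring c3 [216. 246.] c4 [188.  68.]
axis+100 c3 [256.  42.] c4 [291. 186.]
-9.8 [0.77380257 0.01056152 0.259     ]
lens c3 [210. 295.] c4 [170.  99.]
tube L c3 [168. 287.] c4 [196.  88.]
tube R c3 [252. 303.] c4 [144. 111.]
tube top c3 [207. 296.] c4 [168.  73.]
20mm back L30 c3 [146. 230.] c4 [239.  95.]
R30 c3 [293. 260.] c4 [145. 137.]
top of ring c3 [214. 246.] c4 [189.  68.]
axis+100 c3 [257.  42.] c4 [290. 187.]
```

Run:
```python
from h import *
A=[cv2.imread('pics/'+f)[105:135,252:292].astype(float) for f in ('top0.png','t4.png','t8.png')]
i=np.mean(A,0).clip(0,255)
k=cv2.resize(i,None,fx=18,fy=18,interpolation=cv2.INTER_CUBIC).clip(0,255)
k=255*(k/255.)**.5
t=load('top0.png')
C=np.array([.828,.0012]);yaw=-9.7
u=np.array([np.cos(np.radians(yaw)),np.sin(np.radians(yaw))]); G=np.array([*(C-.055*u),.259])
Rh=R.from_euler('z',yaw,degrees=True)*R.from_euler('y',-20.05,degrees=True)
th=np.linspace(0,2*np.pi,40)
pts=np.array([proj(t,G+Rh.apply([0,.017*np.cos(a),.017*np.sin(a)])) for a in th])
pts=((pts-[252,105]+.5)*18).astype(np.int32)
k=np.ascontiguousarray(k.astype('uint8')); cv2.polylines(k,[pts],True,(0,0,255),1); cv2.imwrite('pics/c10.png',k)
```

```text
(no output)
```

View pics/c10.png

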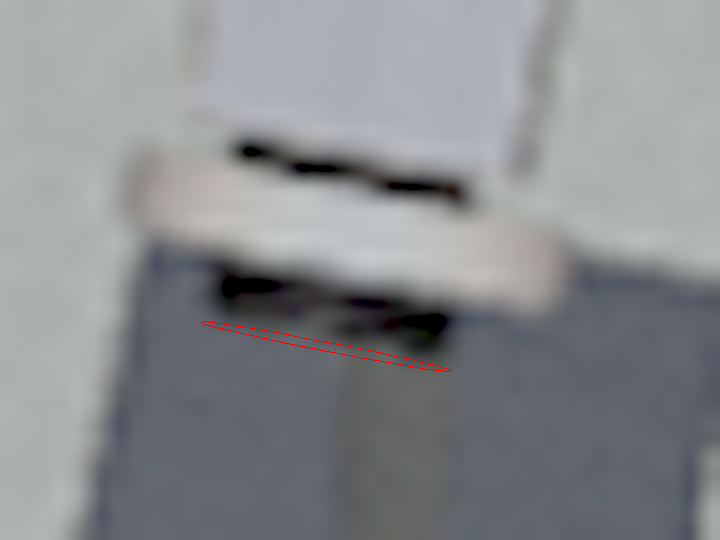

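Run:
```python
from h import *
s=observe(); Rt=R.from_euler('xyz',s['eef_rot'],degrees=True); Rp=Rt*M.inv(); p0=np.array(s['ee_pos'])-Rp.apply([0,0,.0576])
print('panel ypr',Rp.as_euler('ZYX',degrees=True),'face',p0+Rp.apply([.018,0,.0275]))
for f,x0,y0,k in [('s8.png',265,165,9),('w8.png',225,75,5)]:
    d=load(f); i=cv2.imread('pics/'+f); h=int(585/k);w=int(780/k); i=i[y0:y0+h,x0:x0+w]
    i=cv2.resize(i,None,fx=k,fy=k,interpolation=cv2.INTER_CUBIC); i=(255*(i/255.)**.5).astype('uint8')
    P=[[.018,y,z] for y,z in [(-.06,0),(.06,0),(.06,.055),(-.06,.055)]]
    B=[[x,y,.087] for x,y in [(-.014,-.02),(.014,-.02),(.014,.02),(-.014,.02)]]
    for Q in (P,B):
        q=np.array([proj(d,p0+Rp.apply(v)) for v in Q]); q=((q-[x0,y0]+.5)*k).astype(np.int32); cv2.polylines(i,[q],True,(0,0,255),1)
    cv2.imwrite('pics/o'+f,i)
print('goal'); p,Rg,F=goal([.775,.0102,.259],-9.7); print(p,F); delta(p,Rg)
```

```text
panel ypr [-9.55959062e+00 -2.00846145e+01  9.95250545e-03] face [0.59111147 0.03820853 0.19125039]
goal
[0.56296796 0.0464433  0.21253662] [0.58980726 0.04185558 0.19043199]
shift mm [ 3.5 -2.   0.1] rotvec [ 0.03 -0.06  0.13]
```

View pics/os8.png

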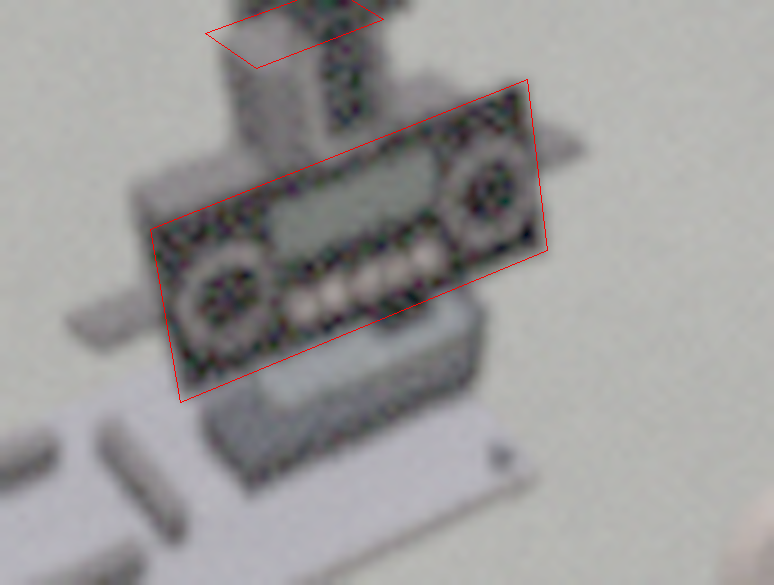

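View pics/ow8.png

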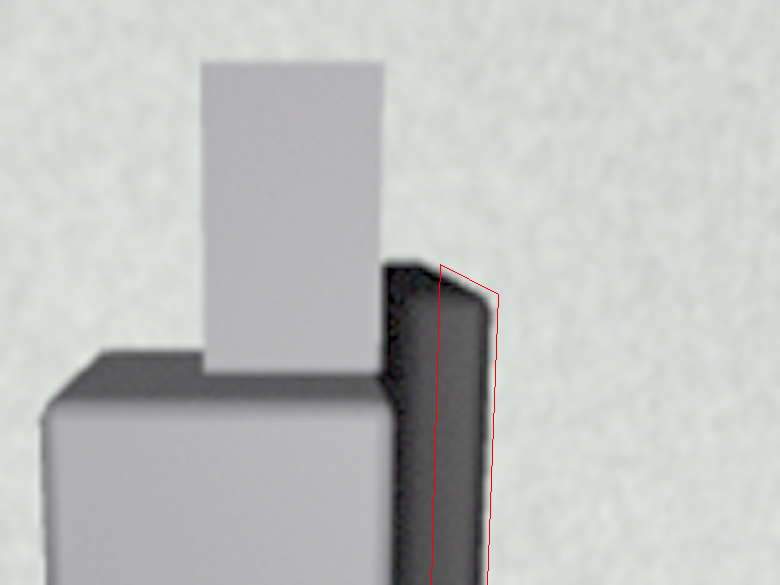

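Run:
```python
from h import *
s=load('s8.png');t=load('t8.png')
O=np.array([.5063,-.0375]);a=np.radians(-7.47);X=np.array([np.cos(a),np.sin(a)]);Y=np.array([-np.sin(a),np.cos(a)])
for x,y in [(.05,-.09),(.05,.185),(-.05,-.09),(-.05,.185)]: print('nest',x,y,'scene',proj(s,[*(O+x*X+y*Y),.012]),'top',proj(t,[*(O+x*X+y*Y),.012]))
print('observed scene (242,257),(323.9,217.4),(224.3,232.5); top: TR(316.5,230.3) TL(222.5,216.5) BR(312,265.8) BL(217,251.7)')
C=np.array([.828,.0012]);a=np.radians(-9.7);X=np.array([np.cos(a),np.sin(a)]);Y=np.array([-np.sin(a),np.cos(a)])
for x,y in [(-.05,-.05),(.05,-.05),(.05,.05),(-.05,.05)]: print('base',x,y,proj(s,[*(C+x*X+y*Y),.012]),proj(t,[*(C+x*X+y*Y),.012]))
print('obs scene L(323.9,297.4) B(347.1,329.9) R(379.1,311.4)')
i=cv2.imread('pics/s8.png')[270:340,310:395]; cv2.imwrite('pics/c11.png',(255*(cv2.resize(i,None,fx=8,fy=8,interpolation=cv2.INTER_CUBIC)/255.)**.6).astype('uint8'))
```

```text
nest 0.05 -0.09 scene [239.94527187 255.83607351] top [318.0636165  231.23986495]
nest 0.05 0.185 scene [324.14916078 215.77375145] top [222.24274929 216.13068688]
nest -0.05 -0.09 scene [222.99508395 230.47832803] top [312.97576712 266.2949849 ]
nest -0.05 0.185 scene [304.9868322  193.87822169] top [216.09107368 251.03883381]
observed scene (242,257),(323.9,217.4),(224.3,232.5); top: TR(316.5,230.3) TL(222.5,216.5) BR(312,265.8) BL(217,251.7)
base -0.05 -0.05 [323.09097135 295.24723971] [286.90119632 152.81655386]
base 0.05 -0.05 [345.90891994 327.74416941] [293.40517975 120.34387393]
base 0.05 0.05 [379.44949836 309.57445892] [259.94994654 113.75667957]
base -0.05 0.05 [355.65223349 278.89584425] [253.08951073 146.15199167]
obs scene L(323.9,297.4) B(347.1,329.9) R(379.1,311.4)
```

View pics/c11.png

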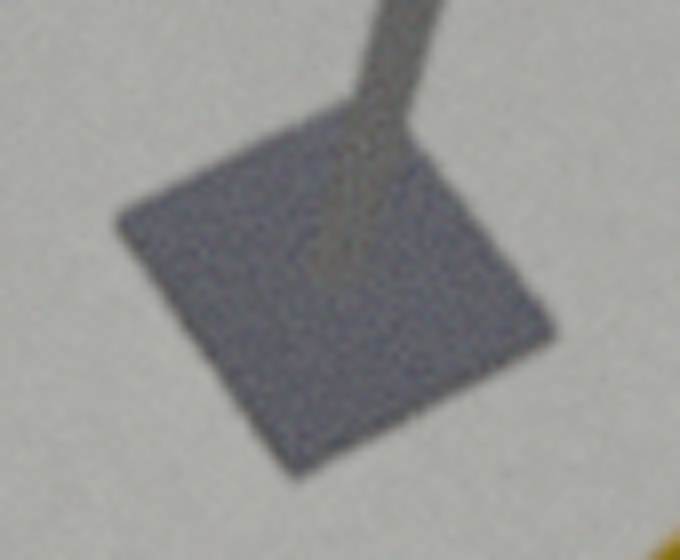

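Emit:
drive_tool --commands '[[[0.5,-0.3,0,0,0,0],[1,-0.6,0,0,0,0],[1.5,-1,0,0,0,0],[2.5,-1.5,0,0,0,0.1],[3,-2,0,0,0,0.1],[3.5,-2,0,0,-0.1,0.1],[3.5,-2,0,0,-0.1,0.1],[3.5,-2,0,0,-0.1,0.1]]]'

```text
time_s: 14.9
ee_pos: [0.5629, 0.0467, 0.2126]
eef_rot: [159.9, 0.0, 80.3]
ft_force: [0.5, 0.7, -4.3]
width: 0.319
```

Emit:
drive_tool --commands '[[[0,0,0,0,0,0],[0,0,0,0,0,0],[0,0,0,0,0,0],[0,0,0,0,0,0],[0,0,0,0,0,0],[0,0,0,0,0,0],[0,0,0,0,0,0],[0,0,0,0,0,0]]]'

```text
time_s: 15.9
ee_pos: [0.5628, 0.0467, 0.2126]
eef_rot: [159.9, 0.0, 80.3]
ft_force: [-0.0, -0.4, -3.3]
width: 0.32
```

Run:
```python
from h import *
p,Rg,F=goal([.775,.0102,.259],-9.7); print(p,F); delta(p,Rg)
s=observe(); print(s['time_s'],s['width'],s['ft_force'],np.abs(s['qd']).max())
snap('scene','s9.png'); snap('wrist','w9.png'); s=observe(); Rt=R.from_euler('xyz',s['eef_rot'],degrees=True); Rp=Rt*M.inv(); p0=np.array(s['ee_pos'])-Rp.apply([0,0,.0576])
G=np.array([.775,.0102,.259]);Rh=R.from_euler('z',-9.7,degrees=True)*R.from_euler('y',-20.05,degrees=True)
print('face in head mm',Rh.inv().apply(p0+Rp.apply([.018,0,.0275])-G)*1000,(Rh.inv()*Rp).as_rotvec(degrees=True))
i=cv2.imread('pics/s9.png')[130:320,200:430]; cv2.imwrite('pics/s9c.png',(255*(cv2.resize(i,None,fx=3,fy=3,interpolation=cv2.INTER_CUBIC)/255.)**.6).astype('uint8'))
```

```text
[0.56296796 0.0464433  0.21253662] [0.58980726 0.04185558 0.19043199]
shift mm [-0.2  0.2  0.1] rotvec [0.05 0.03 0.05]
15.9 0.31951240698686206 [-2.43021128e-03 -3.74922085e-01 -3.29069457e+00] 0.14460837492505887
face in head mm [-2.00142522e+02  2.21460427e-01  9.42319557e-02] [-0.03149837 -0.0503829   0.03938289]
```

View pics/s9c.png

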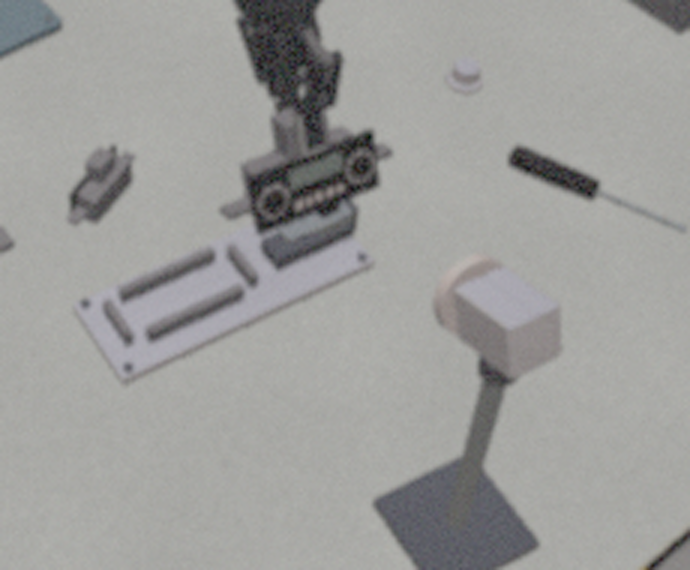

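View pics/w9.png

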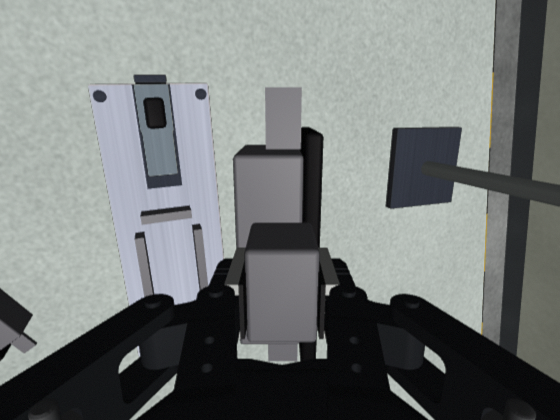

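The panel sits unchanged in the grip (same pixels as before), the lock carriage lies against its end block (150,82), and everything is still. Handing in.

```bash
python3 -c "
from plant import sign_off,observe
print(sign_off()); s=observe(); print(s['time_s'],s['width'],s['ee_pos'])"
```

```text
the job is handed in; nothing more can be done
None
the job is handed in; nothing more can be done
```

The job is handed in at about 16 s of robot time; sign-off reports no verdict. The panel is held still in front of the inspection camera with the lock open.

**What I did:** I pushed the lock knob with closed fingers until it stopped moving and the force rose from 3 N to 15 N, at about 45 mm of travel. Then I gripped the panel by its block, lifted it straight out of the nest and held it leaned back in front of the camera.

**Last checks:**
- **Position:** by the arm's pose, the face centre is within about 0.3 mm and 0.1° of the target I worked out, 200 mm from the lens.
- **Grip:** the panel had not shifted in the fingers, and the arm was still.
- **Lock:** its carriage lay against the end block in the last wrist view.
- **Other things:** I saw no contact with the camera, its stand or the loose objects.

**What disagreed:**
- **Stand heading:** the views gave −8.3° to −10.2°; I used −9.7°.
- **Base position:** the scene view put the stand's base 4–5 mm off the other views. It was off by about the same amount on the nest, so I put that down to calibration.
- **Lens position:** seen directly from above, the lens tube was about 2 mm farther out than the base implied; I set the target between the two. The true distance and centring are good to about 2–3 mm.
- **Knob position:** a first reading from the wrist view gave 157.5 mm instead of 160 mm, probably because I had included the knob's side face.

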